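Seal the open carafe with its lever stopper

TASK

Close the open glass carafe with the lever stopper that stands on the other coaster: with its lever still up, push the stopper into the neck until its cap rests fully on the rim, then push the lever down past its centre so that it snaps flat and stays, and let go. It is glass: never bear down on it with more than about 20 N, and leave it standing where it is on its coaster. Do not disturb the other things on the bar.

Things in the scene. Friction and masses are not known exactly. Their poses are not given: they have to be found in the camera images.
- carafe: open clear glass carafe, loose, 1 kg, upright on a coaster in the left or the right area before the robot (the stopper is in the other). Origin: centre of its underside, z up its axis. Body 92 mm in diameter to a height of 92 mm, then a shoulder narrowing to a neck of 33 mm with a lip of 36 mm; total height 185 mm.
- carafe_mouth (a point): centre of the carafe's mouth at rim height, 185 mm above its origin. The bore is 26 mm in diameter, straight and open for 37 mm down from the rim, without a chamfer worth counting on.
- stopper: lever stopper, 0.21 kg. Origin: centre of the plug's flat lower end, z up, lever along +x. Rubber plug 34 mm long: core 24.2 mm across, lowest 7 mm tapering to 21; from 11 mm up, springy ribs 27.4 mm across drag in the bore: 10 to 15 N to push it in; it stays where let go. Home (hard stop, cap on rim), its origin is 151 mm above the carafe's. It rocks a little under the lever.
- stopper_cap (a point): on the axis, 43 mm above the stopper's origin, in the round steel cap, 40 mm in diameter, which spans 34 to 50 mm above the origin: the place to grip, from above, fingers closing along the stopper's y on either side of the lever. The lever's pin is parallel to y, 52 mm above the origin. Raised, the lever's tip is 80 mm above the origin and 45 mm from the axis.
- stopper_lever (a joint): lever angle (rad): 0 raised (as it starts), 0.5 shut: flat, on a hard stop. Sprung over centre: resistance grows to about 12 N at the pad near half way and fades out at the centre, 0.487, past which it snaps on to 0.5 by itself and stays; let go before, it springs back. Centre to stop is under 1 mm at the pad. Damped: pushing fast takes more force.
- lever_pad (a point): middle of the upper face of the thumb pad (18 x 20 mm, ribbed) at the lever's end, 42 mm from the pin: press down here. The lever is 51 mm long and 13 mm wide. From raised to shut the pad sinks 19 mm; shut, it is 57 mm above the stopper's origin and 42 mm from its axis.
- coaster_c: square wooden coaster, 90 x 84 x 9 mm, fixed, under the carafe; origin at the centre of its underside. Neither it nor the carafe may feel more than about 20 N of push from above.
- coaster_s: square wooden coaster, 91 x 85 x 9 mm, fixed, under the stopper, which stands near its middle; origin at the centre of its underside
- jigger: bystander: double steel jigger, 43 mm in diameter, 88 mm high, loose, between the two areas; origin at the centre of its underside
- bitters: bystander: small brown bottle with a black cap, 39 mm in diameter, 100 mm high, loose, behind the areas; origin at the centre of its underside
- tumbler: bystander: clear faceted tumbler, 70 mm in diameter, 87 mm high, loose, behind on the left; origin at the centre of its underside
Things that resemble listed ones, but are neither listed nor needed, are in the scene too. There is more than one size of the stopper; the job needs the smallest.

How it is judged:
On the way:
1. the stopper sits in the neck, its cap down on the rim, with its lever still up (horizontal distance between stopper and carafe below 0.004 m and z of stopper in the frame of carafe between 0.148 and 0.1525 m and angle between stopper's own z axis and vertical below 0.1 rad and value of joint stopper_lever below 0.1 rad), for 0.2 s.
At the end, for the whole second after the job is handed in: The stopper sits in the carafe's neck, cap on the rim (within 1.5 mm of full depth, 4 mm of the axis, upright within 0.1 rad), its lever snapped shut (joint above 0.49 rad); the carafe stands upright on its coaster within 20 mm of where it was, and all is at rest (horizontal distance between stopper and carafe below 0.004 m and z of stopper in the frame of carafe between 0.148 and 0.1525 m and angle between stopper's own z axis and vertical below 0.1 rad and value of joint stopper_lever above 0.49 rad and angle between carafe's own z axis and vertical below 0.05 rad and z of carafe in the frame of coaster_c below 0.012 m and distance of carafe from where it was at the start of the episode below 0.02 m and linear speed of each of carafe, stopper below 0.02 m/s); the robot touches nothing.
It fails at once if the carafe is pressed on its coaster with more than 38 N, its own and the stopper's weight of about 12 N included (contact force between carafe and coaster_c above 38 N).
It fails at once if the carafe is pushed more than 20 mm from its place or tipped by more than 0.15 rad (distance of carafe from where it was at the start of the episode above 0.02 m or angle between carafe's own z axis and vertical above 0.15 rad).
It fails at once if a bystander (jigger, bitters bottle, tumbler) is moved by more than 30 mm or knocked over (distance of any of jigger, bitters, tumbler from where it was at the start of the episode above 0.03 m or angle between any of jigger, bitters, tumbler's own z axis and vertical above 0.4 rad).
It also fails if it takes over 69 s, if anything falls off the work surface, if the arm or the gripper's body presses on something with over 40 N, if the wrist force passes 120 N, or if a joint passes its speed limit or range.

ROBOT

A 6-joint arm with a two-finger parallel gripper is mounted at the origin on a cart in front of the work surface, level with it; the furniture and walls round the work are solid. World frame = base frame: x ahead of the robot, y to its left, z up, the work surface at z = 0. Lengths are in m, angles in rad, forces in N, time in s.
With the tool pointing down it reaches from about 0.35 to 0.975 m from the base axis. Payload 4.9 kg.
Tool frame: the origin (TCP) lies at the very end of the fingers, on their centre line; the grasp point (between the pads) lies 19 mm behind it; z points along the fingers, y is the line along which they close (so a half turn about z gives the same grasp; the last joint's range is limited). The gripper opens to 85 mm and grips with 20 to 120 N. Pads are 22 mm wide; open, the fingers measure 114 mm over their backs; the gripper's body (76 mm by 85 mm) begins 54 mm behind the grasp point. The pads swing forward as they close: fully open they stand 13 mm farther back than shut.
Start: joints at [1.199, 0.053, 1.613, -0, 1.476, -0.119], TCP at [0.156, 0.605, 0.231] pointing down, gripper open.
Joint ranges: [-3.01, 3.01], [-1.01, 2.22], [0.06, 2.58], [-1.02, 4.17], [0.09, 2.62], [-3.14, 3.14]. Speed limits (rad/s): [2.57, 2.57, 3.14, 3.14, 3.14, 3.14].

INTERFACE

Orientations are given as a unit quaternion [w, x, y, z].
In Python, from plant import state, optics, ticket, nets gives the robot as it stands. The module is installed in compiled form; this text tells all that it offers.
- The arm moves only by the shell command python3 -m inch 'ROWS' [OPENING]. ROWS is JSON, a list of rows, each an object of numbers: "dx", "dy", "dz": the shift along the tool's x, y, z as a fraction of full scale; "rx", "ry", "rz": the turn, a rotation vector about the tool's x, y, z as a fraction of full scale. In form: [{"dx": .., "dy": .., "dz": .., "rx": .., "ry": .., "rz": ..}, ...]. A call has 1 to 5 rows; each row is the pose to reach, as a shift and turn from the pose commanded when the call began, along the tool's axes at that moment; what a row does not reach only later rows make up. Full scale, the value 1, is 0.8 m for a shift and 1.5 rad for a turn. A row lasts 1/10 s, in which the tool goes at most 50 mm and 8.59 degrees, less where a joint would pass 70% of its speed; a pose out of reach is approached as far as the arm can. A call with a number of a shift or a turn outside -1 to 1 is refused whole. A call with a gripper value outside its range is refused whole. OPENING is the opening, from -1 (shut) to 1 (fully open), set as the call begins (- or left out, the last holds). The fingers move at their own pace and stop on an object; the grip force is fixed at half the most. Time passes only in rows, so rows that repeat a pose let the fingers close. It gives the time, the measured TCP pose, the force, the opening and the grip force at its end, in the units of the state.
- state(): the state, without advancing time (a new reading comes with each control period).
- optics.grab_frame(name): name is "scene" or "top"; returns the picture (480x640x3 uint8, red, green, blue); there is no depth.
- optics.camera_info(name): a dict with "fx", "fy", "cx", "cy" (pixels), "R" (3x3) and "t" (3): a world point X has camera coordinates R X + t. Camera axes: x right, y down, z forward; pixel columns grow to the right and rows downward; lengths in m; the calibration is good to about 2 mm. A picture is of the moment at which its call begins. camera_info takes no time and is no camera call.
- ticket.job_done(): hands the job in; it is judged then, once.
Trained networks look in the newest picture that a camera, given by its name, has taken for a name from the list of things; names that differ only in an ending like _2 or _b are one class to them, and where a whole thing is asked for, a point or a joint stands for the part that bears it (a point fixed in the world has none). Each returns a list of dicts, best first, with "confidence" (0 to 1); they miss things now and then, are a little off and sometimes report something else, mostly with a low value. They report only what shows in the picture. A call takes as long as a camera call. They do not tell look-alikes from the thing itself.
- nets.boxes_of(camera, name): "bbox" ([centre column, centre row, width, height] in pixels, round what is visible of it).
- nets.outline_of(camera, name): "pixels" (480x640 bool, what is visible of it) and "bbox" ([centre column, centre row, width, height] in pixels, round what is visible of it).
The state is a dict: "time": time; "joint_pos": joint angles; "joint_vel": joint speeds; "joint_efforts": joint torques, N m; "tool_pos": TCP position; "tool_rot": TCP orientation; "contact_force": force on the tool from outside, world axes, zero at the start; "ft_torque": the same for the moment, N m; "gripper_width": opening from 0.0 (shut) to 1.0 (fully open); "grasp_force": force on a finger pad.
Only numpy, scipy, OpenCV 4.12 (cv2) and the standard library are available. Lean on these libraries where they do the work, as an engineer would, in place of code of your own. Each camera call takes 0.05 s, during which the arm holds its last target. There are 200 camera calls.

## Working session

There is one attempt and no reset: what is moved stays moved. The work goes in short steps, Python scripts to look and compute and a shell command to move; the robot and the scene stay as the last step left them, time stands still between calls to the robot, and variables do not carry over. Pictures are saved under pics/ and viewed, at most 10 in all, crops included, and the job is handed in when it is done.

```bash
mkdir -p pics; cat > h.py <<'E'
import numpy as np, cv2
from plant import state, optics, ticket, nets
def cam(n):
    c=optics.camera_info(n); return c, np.array(c["R"]), np.array(c["t"])
def ray(n,u,v):
    c,R,t=cam(n); d=R.T@np.array([(u-c["cx"])/c["fx"],(v-c["cy"])/c["fy"],1]); return -R.T@t, d
def atz(n,u,v,z):
    o,d=ray(n,u,v); return o+d*(z-o[2])/d[2]
def proj(n,X):
    c,R,t=cam(n); p=R@np.array(X)+t; return np.array([c["fx"]*p[0]/p[2]+c["cx"],c["fy"]*p[1]/p[2]+c["cy"]])
E
python3 - <<'E'
from h import *
np.set_printoptions(precision=3,suppress=True)
ims=[]
for n in ("scene","top"):
    im=optics.grab_frame(n); cv2.imwrite(f"pics/{n}0.png",im[:,:,::-1])
    c,R,t=cam(n); print(n,"at",-R.T@t,"axis",R[2],c["fx"])
    for k in ("carafe","stopper","stopper_cap","lever_pad","coaster_c","coaster_s","jigger","bitters","tumbler"):
        print(k,[(np.round(b["bbox"]).astype(int).tolist(),round(b["confidence"],2)) for b in nets.boxes_of(n,k)])
s=state();print(s["time"],s["tool_pos"],s["tool_rot"],s["contact_force"])
E
```

```text
scene at [0.68  0.796 0.698] axis [-0.146 -0.801 -0.58 ] 620.5905512933557
carafe [([327, 204, 50, 107], 0.92)]
stopper [([426, 304, 58, 68], 0.96), ([291, 318, 39, 48], 0.86)]
stopper_cap [([424, 307, 57, 69], 0.86), ([359, 380, 43, 45], 0.85), ([290, 318, 44, 47], 0.58)]
lever_pad [([353, 368, 36, 16], 0.72), ([430, 290, 45, 33], 0.58), ([297, 305, 36, 16], 0.58)]
coaster_c [([327, 250, 62, 23], 0.8), ([366, 401, 63, 52], 0.78), ([325, 204, 50, 103], 0.66), ([350, 368, 34, 13], 0.44)]
coaster_s [([327, 250, 62, 23], 0.8), ([366, 401, 63, 52], 0.78), ([325, 204, 50, 103], 0.66), ([350, 368, 34, 13], 0.44)]
jigger [([349, 293, 29, 58], 0.98), ([354, 368, 36, 17], 0.63)]
bitters []
tumbler [([237, 380, 10, 72], 0.74), ([353, 365, 37, 15], 0.54)]
top at [0.298 0.013 1.335] axis [ 0.192  0.008 -0.981] 623.7610338387326
carafe [([426, 268, 55, 50], 0.79), ([329, 269, 21, 26], 0.51)]
stopper [([301, 220, 40, 28], 0.9), ([235, 255, 20, 36], 0.84), ([293, 326, 26, 43], 0.63)]
stopper_cap [([235, 253, 19, 31], 0.91), ([292, 322, 30, 43], 0.82), ([299, 224, 40, 28], 0.78)]
lever_pad [([296, 222, 35, 15], 0.73), ([295, 329, 15, 29], 0.71), ([232, 253, 11, 25], 0.69)]
coaster_c [([234, 271, 45, 47], 0.69), ([422, 281, 55, 40], 0.54)]
coaster_s [([234, 271, 45, 47], 0.69), ([422, 281, 55, 40], 0.54)]
jigger [([330, 270, 17, 28], 0.76)]
bitters [([349, 188, 18, 25], 0.64)]
tumbler [([249, 178, 30, 41], 0.83)]
1.0 [0.156 0.605 0.231] [0.    0.126 0.992 0.   ] [-0.339 -0.168 -0.195]
```

View pics/scene0.png

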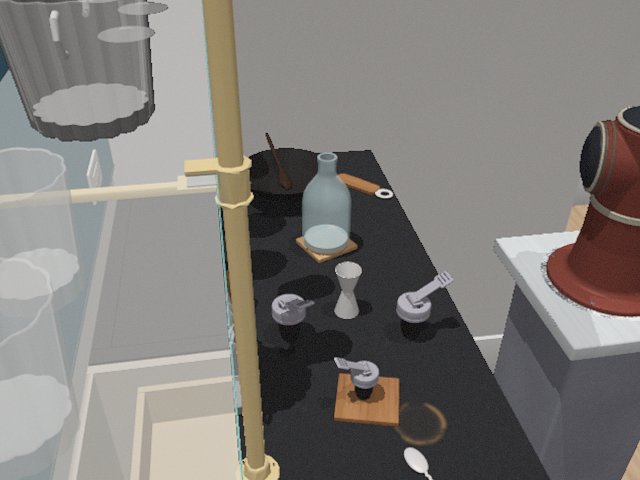

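View pics/top0.png

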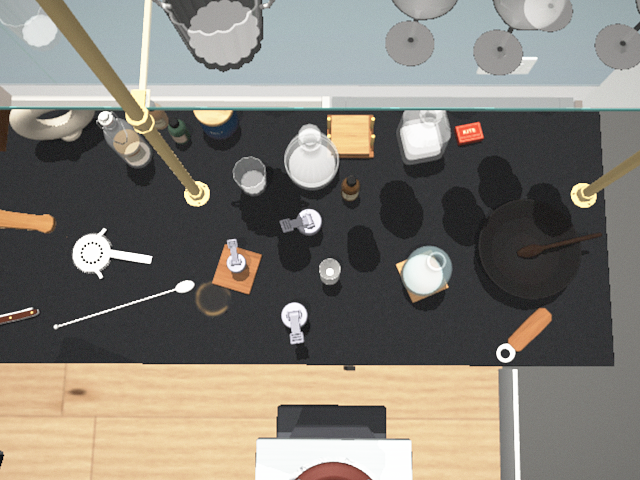

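The scene shows three stoppers: on the coaster at scene (366,378) / top (235,262), loose at scene (291,312) / top (308,222), and loose at scene (416,305) / top (294,316). By the description I want the one on the coaster, which also looks smallest. The carafe is at scene (327,205) / top (427,270), with its mouth near top (436,260). I'll check the choice in a close crop.

```bash
python3 - <<'E'
from h import *
np.set_printoptions(precision=4,suppress=True)
S=cv2.imread("pics/scene0.png");T=cv2.imread("pics/top0.png")
def crop(I,u,v,w,h,k): return cv2.resize(I[v-h//2:v+h//2,u-w//2:u+w//2],None,fx=k,fy=k,interpolation=cv2.INTER_CUBIC)
a=np.hstack([crop(T,236,265,60,60,6),crop(T,430,268,66,60,6)])
b=np.hstack([crop(S,365,385,60,50,6),crop(S,327,170,66,50,6)])
o=np.vstack([a,b]);print(o.shape);cv2.imwrite("pics/crop.png",o[:600,:800])
for n,c in (("top",[(235,262),(308,222),(294,316)]),):
  for u,v in c: print(atz(n,u,v,.059))
print("coaster",atz("top",237,269,.009),"carafe mouth",atz("top",436,260,.194),"scene mouth",atz("scene",327,158,.194))
print("scene cap",atz("scene",366,373,.059))
print("post",atz("top",196,194,0),"bitters",atz("top",350,197,0),"jig",atz("top",329,278,0),atz("top",330,265,.088),"tumb",atz("top",252,186,.0))
# network outlines
for n in("top","scene"):
  optics.grab_frame(n)
  for k in("stopper","carafe"):
    for d in nets.outline_of(n,k): 
      m=d["pixels"];print(n,k,round(d["confidence"],2),m.sum(),np.round(d["bbox"],1))
E
```

```text
(660, 756, 3)
[0.5068 0.2054 0.059 ]
[0.5927 0.055  0.059 ]
[0.396  0.0813 0.059 ]
coaster [0.4998 0.2082 0.009 ] carafe mouth [ 0.4905 -0.1872  0.194 ] scene mouth [ 0.4912 -0.1775  0.194 ]
scene cap [0.5071 0.2125 0.059 ]
post [0.6687 0.306  0.    ] bitters [ 0.6634 -0.0354  0.    ] jig [0.4826 0.0102 0.    ] [0.497  0.0085 0.088 ] tumb [0.6877 0.1823 0.    ]
top stopper 0.91 751 [300.1 220.8  41.8  28.7]
top stopper 0.79 789 [294.4 324.6  24.3  40.6]
top stopper 0.62 463 [236.8 254.7  18.7  39.7]
top stopper 0.62 374 [347.9 188.9  14.4  23.1]
top carafe 0.91 2004 [425.6 270.1  50.8  49.9]
scene stopper 0.94 1029 [355.1 380.7  42.3  45.6]
scene stopper 0.93 1563 [425.  305.4  58.3  67.2]
scene stopper 0.66 1246 [293.6 315.5  40.4  46.3]
scene carafe 0.62 3781 [325.9 202.8  49.1 104. ]
```

View pics/crop.png

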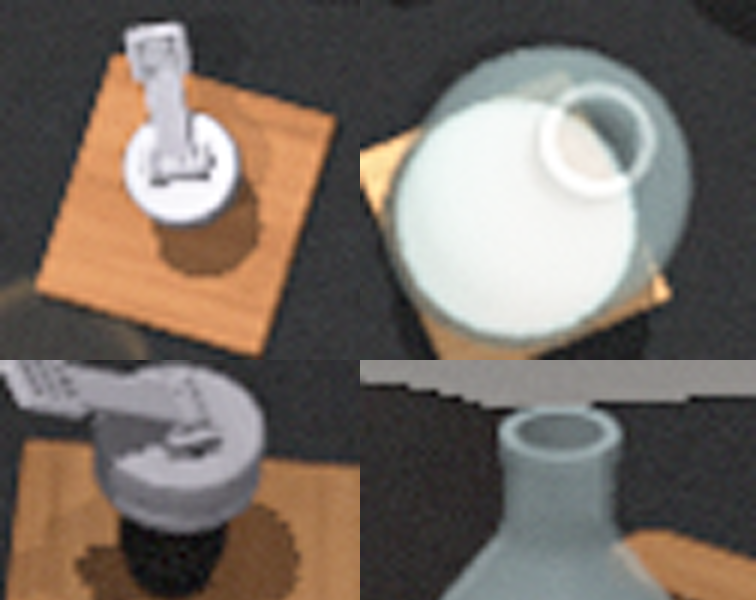

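The crop shows the coaster stopper: cap about 19 px across (≈40 mm), lever pointing up and slightly left, with its tip at top ≈(232,240). The loose ones are larger, so the choice stands. The carafe rim is at top ≈(436.5,261).

```bash
python3 - <<'E'
from h import *
from scipy.optimize import least_squares
np.set_printoptions(precision=4,suppress=True)
def tri(a,b,z):
    f=lambda X:np.r_[(proj("top",X)-a),(proj("scene",X)-b),(X[2]-z)/.002]
    r=least_squares(f,[.5,0,z]);return r.x,r.fun
cap=tri((235.8,262.5),(364.6,371.2),.059);print("cap",cap)
m=tri((436.2,260.8),(327.2,156.7),.194);print("mouth",m)
tip=atz("top",231.7,239.8,.089);tip2=atz("scene",336,364,.089);print(tip,tip2)
d=tip-cap[0];print(np.hypot(*d[:2]),"lever yaw",np.arctan2(d[1],d[0]))
from scipy.spatial.transform import Rotation as R
q=state()["tool_rot"];M=R.from_quat(np.r_[q[1:],q[0]]).as_matrix();print(M)
for c in ((.5,.2),): print(proj("top",[*c,0]))
E
```

```text
cap (array([0.5071, 0.2057, 0.057 ]), array([-0.7687, -0.4694,  0.2038, -0.7814, -0.9783]))
mouth (array([ 0.4892, -0.1872,  0.1928]), array([-0.3087,  0.0261, -0.0644, -0.6366, -0.5812]))
[0.5477 0.2092 0.089 ] [0.5513 0.2172 0.089 ]
0.040800060614006615 lever yaw 0.08664211466554744
[[-0.9682  0.2501  0.    ]
 [ 0.2501  0.9682 -0.    ]
 [-0.     -0.     -1.    ]]
[241.3579 269.5518]
```

```bash
python3 -m inch '[{"dx":-0.05,"dy":-0.034},{"dx":-0.1,"dy":-0.067},{"dx":-0.15,"dy":-0.1},{"dx":-0.2,"dy":-0.134},{"dx":-0.22,"dy":-0.149}]' 1
python3 -m inch '[{"dx":-0.05,"dy":-0.034},{"dx":-0.1,"dy":-0.067},{"dx":-0.15,"dy":-0.1},{"dx":-0.2,"dy":-0.134},{"dx":-0.22,"dy":-0.149}]' 1
python3 -m inch '[{"dx":-0.04,"dy":-0.03,"rz":-0.06},{"dx":-0.08,"dy":-0.055,"rz":-0.12},{"dx":-0.11,"dy":-0.075,"rz":-0.18},{"dx":-0.11,"dy":-0.075,"rz":-0.233},{"dx":-0.11,"dy":-0.075,"rz":-0.233}]'
```

```text
validation failed for argument at $[0]...
validation failed for argument at $[0]...
validation failed for argument at $[0]...
```

```bash
python3 -m inch '[{"dx":-0.05,"dy":-0.034,"dz":0,"rx":0,"ry":0,"rz":0},{"dx":-0.1,"dy":-0.067,"dz":0,"rx":0,"ry":0,"rz":0},{"dx":-0.15,"dy":-0.1,"dz":0,"rx":0,"ry":0,"rz":0},{"dx":-0.2,"dy":-0.134,"dz":0,"rx":0,"ry":0,"rz":0},{"dx":-0.22,"dy":-0.149,"dz":0,"rx":0,"ry":0,"rz":0}]' 1
```

```text
time: 1.8
tool_pos: [0.299, 0.4432, 0.2315]
tool_rot: [0.001, 0.128, 0.992, -0.0]
contact_force: [-0.4, 0.2, -0.1]
gripper_width: 1.001
grasp_force: 0.0
```

```bash
python3 -m inch '[{"dx":-0.05,"dy":-0.034,"dz":0,"rx":0,"ry":0,"rz":0},{"dx":-0.1,"dy":-0.067,"dz":0,"rx":0,"ry":0,"rz":0},{"dx":-0.15,"dy":-0.1,"dz":0,"rx":0,"ry":0,"rz":0},{"dx":-0.2,"dy":-0.134,"dz":0,"rx":0,"ry":0,"rz":0},{"dx":-0.22,"dy":-0.149,"dz":0,"rx":0,"ry":0,"rz":0}]' 1
python3 -m inch '[{"dx":-0.04,"dy":-0.03,"dz":0,"rx":0,"ry":0,"rz":-0.06},{"dx":-0.08,"dy":-0.055,"dz":0,"rx":0,"ry":0,"rz":-0.12},{"dx":-0.11,"dy":-0.075,"dz":0.02,"rx":0,"ry":0,"rz":-0.18},{"dx":-0.11,"dy":-0.075,"dz":0.06,"rx":0,"ry":0,"rz":-0.233},{"dx":-0.11,"dy":-0.075,"dz":0.1,"rx":0,"ry":0,"rz":-0.233}]'
python3 - <<'E'
from h import *
from scipy.spatial.transform import Rotation as R
np.set_printoptions(precision=4,suppress=True)
s=state();q=s["tool_rot"];M=R.from_quat(np.r_[q[1:],q[0]]).as_matrix();print(M,s["tool_pos"],s["contact_force"])
T=optics.grab_frame("top")[:,:,::-1];S=optics.grab_frame("scene")[:,:,::-1]
def crop(I,u,v,w,h,k): return cv2.resize(I[v-h//2:v+h//2,u-w//2:u+w//2],None,fx=k,fy=k,interpolation=cv2.INTER_CUBIC)
cv2.imwrite("pics/hover.png",np.hstack([crop(T,236,258,100,120,4),crop(S,355,350,100,120,4)]))
E
```

```text
time: 2.3
tool_pos: [0.4396, 0.2834, 0.2316]
tool_rot: [0.001, 0.128, 0.992, -0.0]
contact_force: [0.1, 0.8, -0.0]
gripper_width: 1.002
grasp_force: 0.0
time: 2.8
tool_pos: [0.509, 0.2054, 0.1514]
tool_rot: [0.001, -0.048, 0.999, 0.0]
contact_force: [-0.0, 0.1, -0.4]
gripper_width: 1.001
grasp_force: 0.0
[[-0.9954 -0.0958  0.0024]
 [-0.0958  0.9954  0.0006]
 [-0.0024  0.0004 -1.    ]] [0.509  0.2054 0.1514] [-0.0063  0.0609 -0.4465]
```

View pics/hover.png

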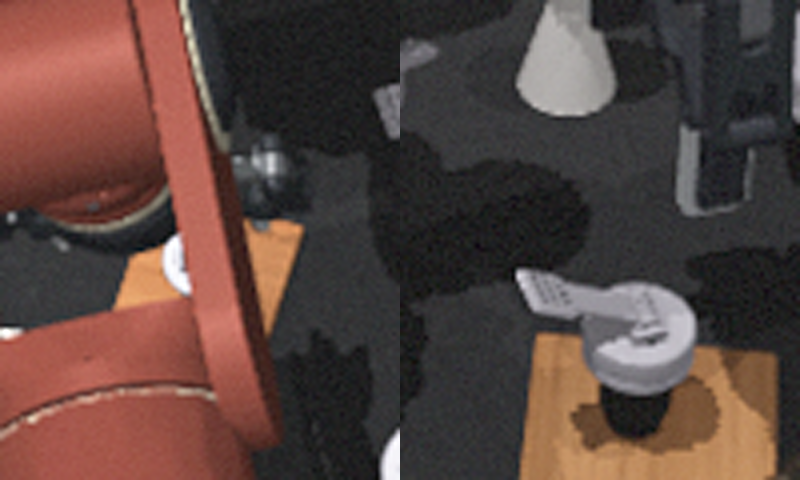

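The scene view shows the open finger above the stopper (cap around crop (640,330), lever to the left) and the way down clear. Descend.

```bash
python3 -m inch '[{"dx":0.002,"dy":0,"dz":0.04,"rx":0,"ry":0,"rz":0},{"dx":0.002,"dy":0,"dz":0.08,"rx":0,"ry":0,"rz":0},{"dx":0.002,"dy":0,"dz":0.12,"rx":0,"ry":0,"rz":0},{"dx":0.002,"dy":0,"dz":0.14,"rx":0,"ry":0,"rz":0},{"dx":0.002,"dy":0,"dz":0.1465,"rx":0,"ry":0,"rz":0}]' 1
python3 -m inch '[{"dx":0,"dy":0,"dz":0,"rx":0,"ry":0,"rz":0}]' 1
python3 - <<'E'
from h import *
S=optics.grab_frame("scene")[:,:,::-1]
u,v=360,360
cv2.imwrite("pics/down.png",cv2.resize(S[v-50:v+50,u-60:u+60],None,fx=5,fy=5,interpolation=cv2.INTER_CUBIC))
E
```

```text
time: 3.4
tool_pos: [0.5055, 0.206, 0.0333]
tool_rot: [-0.001, -0.048, 0.999, -0.0]
contact_force: [-0.1, 0.2, 0.8]
gripper_width: 1.0
grasp_force: 0.0
time: 3.5
tool_pos: [0.5067, 0.2063, 0.0349]
tool_rot: [0.0, -0.048, 0.999, 0.0]
contact_force: [-0.4, 0.2, 0.6]
gripper_width: 1.002
grasp_force: 0.0
```

View pics/down.png

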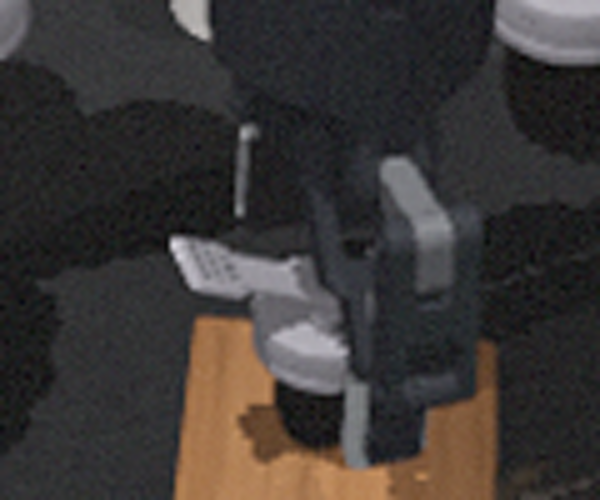

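Fingers straddle the cap with the lever between them (pad at crop (200,270)). Grip and lift a little.

```bash
for i in 1 2; do :; done
python3 -m inch '[{"dx":0,"dy":0,"dz":0,"rx":0,"ry":0,"rz":0},{"dx":0,"dy":0,"dz":0,"rx":0,"ry":0,"rz":0},{"dx":0,"dy":0,"dz":0,"rx":0,"ry":0,"rz":0},{"dx":0,"dy":0,"dz":0,"rx":0,"ry":0,"rz":0},{"dx":0,"dy":0,"dz":0,"rx":0,"ry":0,"rz":0}]' -1
python3 -m inch '[{"dx":0,"dy":0,"dz":0,"rx":0,"ry":0,"rz":0},{"dx":0,"dy":0,"dz":0,"rx":0,"ry":0,"rz":0},{"dx":0,"dy":0,"dz":0,"rx":0,"ry":0,"rz":0},{"dx":0,"dy":0,"dz":0,"rx":0,"ry":0,"rz":0},{"dx":0,"dy":0,"dz":0,"rx":0,"ry":0,"rz":0}]' -1
```

```text
time: 4.05
tool_pos: [0.5071, 0.206, 0.0355]
tool_rot: [0.001, -0.048, 0.999, -0.0]
contact_force: [-0.8, -0.8, 7.1]
gripper_width: 0.443
grasp_force: 59.8
time: 4.55
tool_pos: [0.5071, 0.2061, 0.0355]
tool_rot: [0.001, -0.048, 0.999, -0.0]
contact_force: [-0.7, -1.5, 5.6]
gripper_width: 0.442
grasp_force: 59.8
```

```bash
python3 -m inch '[{"dx":0,"dy":0,"dz":-0.03,"rx":0,"ry":0,"rz":0},{"dx":0,"dy":0,"dz":-0.09,"rx":0,"ry":0,"rz":0},{"dx":0,"dy":0,"dz":-0.15,"rx":0,"ry":0,"rz":0},{"dx":0,"dy":0,"dz":-0.21,"rx":0,"ry":0,"rz":0},{"dx":0,"dy":0,"dz":-0.27,"rx":0,"ry":0,"rz":0}]'
python3 -m inch '[{"dx":0.007,"dy":-0.05,"dz":0,"rx":0,"ry":0,"rz":0},{"dx":0.014,"dy":-0.1,"dz":0,"rx":0,"ry":0,"rz":0},{"dx":0.021,"dy":-0.15,"dz":0,"rx":0,"ry":0,"rz":0},{"dx":0.028,"dy":-0.2,"dz":0,"rx":0,"ry":0,"rz":0},{"dx":0.035,"dy":-0.244,"dz":0,"rx":0,"ry":0,"rz":0}]'
python3 -m inch '[{"dx":0.007,"dy":-0.05,"dz":0,"rx":0,"ry":0,"rz":0},{"dx":0.014,"dy":-0.1,"dz":0,"rx":0,"ry":0,"rz":0},{"dx":0.021,"dy":-0.15,"dz":0,"rx":0,"ry":0,"rz":0},{"dx":0.028,"dy":-0.2,"dz":0,"rx":0,"ry":0,"rz":0},{"dx":0.035,"dy":-0.243,"dz":0,"rx":0,"ry":0,"rz":0}]'
python3 -m inch '[{"dx":0,"dy":0,"dz":0,"rx":0,"ry":0,"rz":0},{"dx":0,"dy":0,"dz":0,"rx":0,"ry":0,"rz":0},{"dx":0,"dy":0,"dz":0,"rx":0,"ry":0,"rz":0}]'
python3 - <<'E'
from h import *
T=optics.grab_frame("top")[:,:,::-1];S=optics.grab_frame("scene")[:,:,::-1]
def crop(I,u,v,w,h,k): return cv2.resize(I[v-h//2:v+h//2,u-w//2:u+w//2],None,fx=k,fy=k,interpolation=cv2.INTER_CUBIC)
cv2.imwrite("pics/pre.png",np.hstack([crop(T,436,255,66,100,6),crop(S,327,150,66,100,6)]))
for n in("top","scene"): print(n,proj(n,[.4892,-.1872,.194]),proj(n,[.4892,-.1872,.225]))
E
```

```text
time: 5.05
tool_pos: [0.5052, 0.2059, 0.2509]
tool_rot: [-0.001, -0.048, 0.999, -0.0]
contact_force: [1.0, 0.6, -1.7]
gripper_width: 0.443
grasp_force: 60.9
time: 5.55
tool_pos: [0.4962, 0.0074, 0.2491]
tool_rot: [-0.001, -0.048, 0.999, 0.0]
contact_force: [0.4, -0.1, -2.0]
gripper_width: 0.443
grasp_force: 60.9
time: 6.05
tool_pos: [0.4871, -0.1888, 0.249]
tool_rot: [-0.001, -0.048, 0.999, 0.0]
contact_force: [0.9, 0.6, -2.2]
gripper_width: 0.451
grasp_force: 60.9
time: 6.35
tool_pos: [0.4878, -0.1862, 0.2494]
tool_rot: [-0.0, -0.049, 0.999, 0.001]
contact_force: [0.2, -0.3, -2.7]
gripper_width: 0.439
grasp_force: 61.1
top [436.00575828 260.70610288] [438.95196636 257.88068   ]
scene [327.12538977 155.47304872] [327.36120548 139.51987762]
```

View pics/pre.png

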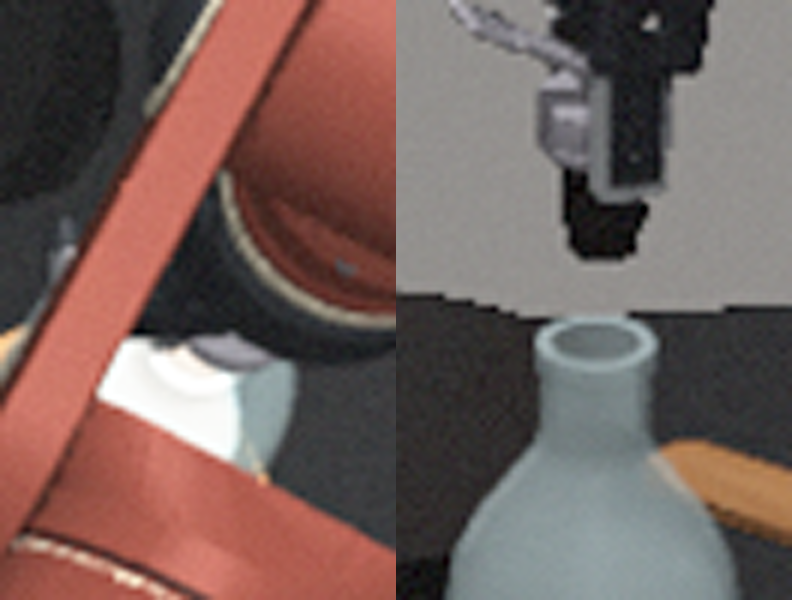

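The plug hangs just above the mouth: its tip is at about scene (328,140) and the mouth at (327,157), so it sits about 1.5 mm towards -x. Correct that, go down to just above the rim and look again.

```bash
python3 -m inch '[{"dx":-0.002,"dy":-0.001,"dz":0.01,"rx":0,"ry":0,"rz":0},{"dx":-0.002,"dy":-0.001,"dz":0.02,"rx":0,"ry":0,"rz":0},{"dx":-0.002,"dy":-0.001,"dz":0.027,"rx":0,"ry":0,"rz":0},{"dx":-0.002,"dy":-0.001,"dz":0.029,"rx":0,"ry":0,"rz":0},{"dx":-0.002,"dy":-0.001,"dz":0.029,"rx":0,"ry":0,"rz":0}]'
python3 -m inch '[{"dx":0,"dy":0,"dz":0,"rx":0,"ry":0,"rz":0},{"dx":0,"dy":0,"dz":0,"rx":0,"ry":0,"rz":0},{"dx":0,"dy":0,"dz":0,"rx":0,"ry":0,"rz":0}]'
python3 - <<'E'
from h import *
fr=[optics.grab_frame("scene").astype(float) for _ in range(4)]
S=np.mean(fr,0).astype(np.uint8)[:,:,::-1]
u,v=327,142
cv2.imwrite("pics/near.png",cv2.resize(S[v-25:v+25,u-30:u+30],None,fx=12,fy=12,interpolation=cv2.INTER_CUBIC))
E
```

```text
time: 6.95
tool_pos: [0.4894, -0.1876, 0.2262]
tool_rot: [-0.001, -0.048, 0.999, 0.0]
contact_force: [-0.1, 0.6, -2.2]
gripper_width: 0.444
grasp_force: 61.1
time: 7.25
tool_pos: [0.4898, -0.188, 0.2274]
tool_rot: [0.0, -0.048, 0.999, -0.0]
contact_force: [-1.0, 0.1, -2.2]
gripper_width: 0.441
grasp_force: 61.1
```

View pics/near.png

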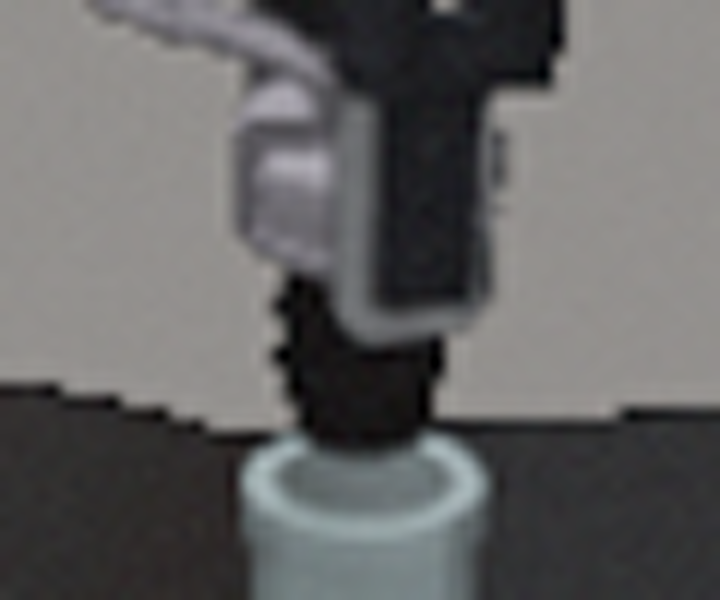

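The plug end is centred on the mouth in column (both near crop x 365) and about 7 mm above the rim. Lower gently and feel for the rim.

```bash
python3 -m inch '[{"dx":0,"dy":0.001,"dz":0.003,"rx":0,"ry":0,"rz":0},{"dx":0,"dy":0.001,"dz":0.006,"rx":0,"ry":0,"rz":0},{"dx":0,"dy":0.001,"dz":0.009,"rx":0,"ry":0,"rz":0},{"dx":0,"dy":0.001,"dz":0.011,"rx":0,"ry":0,"rz":0},{"dx":0,"dy":0.001,"dz":0.0125,"rx":0,"ry":0,"rz":0}]'
python3 -m inch '[{"dx":0,"dy":0,"dz":0,"rx":0,"ry":0,"rz":0},{"dx":0,"dy":0,"dz":0,"rx":0,"ry":0,"rz":0}]'
```

```text
time: 7.95
tool_pos: [0.4895, -0.187, 0.2166]
tool_rot: [-0.0, -0.048, 0.999, 0.0]
contact_force: [0.5, 0.0, -1.4]
gripper_width: 0.449
grasp_force: 61.1
time: 8.15
tool_pos: [0.4896, -0.187, 0.2169]
tool_rot: [0.0, -0.048, 0.999, -0.0]
contact_force: [0.4, -0.6, -2.1]
gripper_width: 0.445
grasp_force: 61.1
```

```bash
python3 -m inch '[{"dx":0,"dy":0,"dz":0.001,"rx":0,"ry":0,"rz":0},{"dx":0,"dy":0,"dz":0.002,"rx":0,"ry":0,"rz":0},{"dx":0,"dy":0,"dz":0.003,"rx":0,"ry":0,"rz":0},{"dx":0,"dy":0,"dz":0.004,"rx":0,"ry":0,"rz":0}]'
python3 -m inch '[{"dx":0,"dy":0,"dz":0.001,"rx":0,"ry":0,"rz":0},{"dx":0,"dy":0,"dz":0.002,"rx":0,"ry":0,"rz":0},{"dx":0,"dy":0,"dz":0.003,"rx":0,"ry":0,"rz":0},{"dx":0,"dy":0,"dz":0.003,"rx":0,"ry":0,"rz":0}]'
```

```text
time: 8.55
tool_pos: [0.4896, -0.187, 0.2136]
tool_rot: [-0.0, -0.048, 0.999, -0.0]
contact_force: [0.1, -0.4, -0.5]
gripper_width: 0.44
grasp_force: 61.1
time: 8.95
tool_pos: [0.4895, -0.187, 0.2111]
tool_rot: [-0.0, -0.048, 0.999, 0.0]
contact_force: [-0.9, 0.6, -1.8]
gripper_width: 0.441
grasp_force: 61.1
```

```bash
python3 -m inch '[{"dx":0,"dy":0,"dz":0.0012,"rx":0,"ry":0,"rz":0},{"dx":0,"dy":0,"dz":0.0024,"rx":0,"ry":0,"rz":0},{"dx":0,"dy":0,"dz":0.0036,"rx":0,"ry":0,"rz":0},{"dx":0,"dy":0,"dz":0.005,"rx":0,"ry":0,"rz":0}]'
python3 -m inch '[{"dx":0,"dy":0,"dz":0.0012,"rx":0,"ry":0,"rz":0},{"dx":0,"dy":0,"dz":0.0024,"rx":0,"ry":0,"rz":0},{"dx":0,"dy":0,"dz":0.0036,"rx":0,"ry":0,"rz":0},{"dx":0,"dy":0,"dz":0.005,"rx":0,"ry":0,"rz":0}]'
```

```text
time: 9.35
tool_pos: [0.4896, -0.187, 0.2076]
tool_rot: [0.0, -0.048, 0.999, 0.0]
contact_force: [-0.6, 0.6, 0.9]
gripper_width: 0.445
grasp_force: 61.4
time: 9.75
tool_pos: [0.49, -0.1871, 0.2046]
tool_rot: [0.001, -0.048, 0.999, -0.0]
contact_force: [-2.9, 2.8, 6.9]
gripper_width: 0.441
grasp_force: 61.9
```

```bash
python3 -m inch '[{"dx":0.0006,"dy":0.0006,"dz":0.001,"rx":0,"ry":0,"rz":0},{"dx":0.0006,"dy":0.0006,"dz":0.002,"rx":0,"ry":0,"rz":0},{"dx":0.0006,"dy":0.0006,"dz":0.003,"rx":0,"ry":0,"rz":0},{"dx":0.0006,"dy":0.0006,"dz":0.004,"rx":0,"ry":0,"rz":0},{"dx":0.0006,"dy":0.0006,"dz":0.005,"rx":0,"ry":0,"rz":0}]'
python3 -m inch '[{"dx":0,"dy":0,"dz":0.001,"rx":0,"ry":0,"rz":0},{"dx":0,"dy":0,"dz":0.002,"rx":0,"ry":0,"rz":0},{"dx":0,"dy":0,"dz":0.003,"rx":0,"ry":0,"rz":0},{"dx":0,"dy":0,"dz":0.004,"rx":0,"ry":0,"rz":0},{"dx":0,"dy":0,"dz":0.005,"rx":0,"ry":0,"rz":0}]'
```

```text
time: 10.25
tool_pos: [0.49, -0.1869, 0.2017]
tool_rot: [0.001, -0.048, 0.999, -0.001]
contact_force: [-3.0, 1.7, 8.4]
gripper_width: 0.444
grasp_force: 62.1
time: 10.75
tool_pos: [0.4901, -0.187, 0.1981]
tool_rot: [0.001, -0.048, 0.999, -0.001]
contact_force: [-2.8, 1.9, 10.6]
gripper_width: 0.446
grasp_force: 62.2
```

```bash
python3 -m inch '[{"dx":0.0008,"dy":0.0004,"dz":0.001,"rx":0,"ry":0,"rz":0},{"dx":0.0008,"dy":0.0004,"dz":0.002,"rx":0,"ry":0,"rz":0},{"dx":0.0008,"dy":0.0004,"dz":0.003,"rx":0,"ry":0,"rz":0},{"dx":0.0008,"dy":0.0004,"dz":0.004,"rx":0,"ry":0,"rz":0},{"dx":0.0008,"dy":0.0004,"dz":0.005,"rx":0,"ry":0,"rz":0}]'
python3 -m inch '[{"dx":0,"dy":0,"dz":0.001,"rx":0,"ry":0,"rz":0},{"dx":0,"dy":0,"dz":0.002,"rx":0,"ry":0,"rz":0},{"dx":0,"dy":0,"dz":0.003,"rx":0,"ry":0,"rz":0},{"dx":0,"dy":0,"dz":0.004,"rx":0,"ry":0,"rz":0}]'
```

```text
time: 11.25
tool_pos: [0.4897, -0.1869, 0.1945]
tool_rot: [0.002, -0.048, 0.999, -0.001]
contact_force: [-2.6, 1.9, 11.8]
gripper_width: 0.441
grasp_force: 62.3
time: 11.65
tool_pos: [0.4898, -0.187, 0.1914]
tool_rot: [0.002, -0.048, 0.999, -0.001]
contact_force: [-3.4, 2.0, 11.6]
gripper_width: 0.441
grasp_force: 62.3
```

```bash
python3 -m inch '[{"dx":0,"dy":0,"dz":0.001,"rx":0,"ry":0,"rz":0},{"dx":0,"dy":0,"dz":0.002,"rx":0,"ry":0,"rz":0},{"dx":0,"dy":0,"dz":0.003,"rx":0,"ry":0,"rz":0}]'
python3 -m inch '[{"dx":0,"dy":0,"dz":0.001,"rx":0,"ry":0,"rz":0},{"dx":0,"dy":0,"dz":0.0015,"rx":0,"ry":0,"rz":0}]'
```

```text
time: 11.95
tool_pos: [0.4897, -0.187, 0.189]
tool_rot: [0.002, -0.048, 0.999, -0.001]
contact_force: [-2.7, 3.2, 11.6]
gripper_width: 0.447
grasp_force: 62.3
time: 12.15
tool_pos: [0.4897, -0.187, 0.1877]
tool_rot: [0.002, -0.048, 0.999, -0.001]
contact_force: [-3.3, 1.7, 12.4]
gripper_width: 0.443
grasp_force: 62.3
```

```bash
python3 -m inch '[{"dx":0,"dy":0,"dz":0.0006,"rx":0,"ry":0,"rz":0},{"dx":0,"dy":0,"dz":0.0012,"rx":0,"ry":0,"rz":0}]'
python3 -m inch '[{"dx":0,"dy":0,"dz":0.0006,"rx":0,"ry":0,"rz":0},{"dx":0,"dy":0,"dz":0.0006,"rx":0,"ry":0,"rz":0}]'
```

```text
time: 12.35
tool_pos: [0.4897, -0.187, 0.1868]
tool_rot: [0.002, -0.048, 0.999, -0.001]
contact_force: [-3.5, 2.0, 13.5]
gripper_width: 0.439
grasp_force: 62.5
time: 12.55
tool_pos: [0.4898, -0.187, 0.1868]
tool_rot: [0.002, -0.048, 0.999, -0.001]
contact_force: [-3.1, 2.1, 13.9]
gripper_width: 0.44
grasp_force: 62.4
```

```bash
python3 -m inch '[{"dx":0,"dy":0,"dz":0.0006,"rx":0,"ry":0,"rz":0},{"dx":0,"dy":0,"dz":0.0006,"rx":0,"ry":0,"rz":0}]'
python3 -m inch '[{"dx":0,"dy":0,"dz":0.0005,"rx":0,"ry":0,"rz":0},{"dx":0,"dy":0,"dz":0.0005,"rx":0,"ry":0,"rz":0}]'
```

```text
time: 12.75
tool_pos: [0.4899, -0.1871, 0.1867]
tool_rot: [0.002, -0.048, 0.999, -0.001]
contact_force: [-3.8, 2.8, 14.0]
gripper_width: 0.444
grasp_force: 62.6
time: 12.95
tool_pos: [0.4901, -0.1871, 0.1868]
tool_rot: [0.002, -0.048, 0.999, -0.001]
contact_force: [-4.2, 3.3, 15.0]
gripper_width: 0.447
grasp_force: 62.7
```

Position stops at TCP z 0.1868 while the force rises, so the stopper origin is 151 mm above the carafe's and the cap is home. Relax the push, open and check.

```bash
python3 -m inch '[{"dx":0,"dy":0,"dz":-0.001,"rx":0,"ry":0,"rz":0},{"dx":0,"dy":0,"dz":-0.003,"rx":0,"ry":0,"rz":0}]'
python3 -m inch '[{"dx":0,"dy":0,"dz":0,"rx":0,"ry":0,"rz":0},{"dx":0,"dy":0,"dz":0,"rx":0,"ry":0,"rz":0},{"dx":0,"dy":0,"dz":0,"rx":0,"ry":0,"rz":0},{"dx":0,"dy":0,"dz":0,"rx":0,"ry":0,"rz":0},{"dx":0,"dy":0,"dz":0,"rx":0,"ry":0,"rz":0}]' 1
python3 -m inch '[{"dx":0,"dy":0,"dz":-0.02,"rx":0,"ry":0,"rz":0},{"dx":0,"dy":0,"dz":-0.06,"rx":0,"ry":0,"rz":0},{"dx":0,"dy":0,"dz":-0.1,"rx":0,"ry":0,"rz":0},{"dx":0,"dy":0,"dz":-0.12,"rx":0,"ry":0,"rz":0},{"dx":0,"dy":0,"dz":-0.12,"rx":0,"ry":0,"rz":0}]' 1
python3 - <<'E'
from h import *
fr=[optics.grab_frame("scene").astype(float) for _ in range(2)]
S=np.mean(fr,0).astype(np.uint8)[:,:,::-1]
u,v=322,145
cv2.imwrite("pics/seated.png",cv2.resize(S[v-30:v+30,u-40:u+40],None,fx=10,fy=10,interpolation=cv2.INTER_CUBIC))
for y in(0,.05,.1,.15,.2): print(y,proj("scene",[.4895+.042*np.cos(y),-.187+.042*np.sin(y),.160+.076]))
print(proj("scene",[.4895,-.187,.21]))
E
```

```text
time: 13.15
tool_pos: [0.4896, -0.1869, 0.1868]
tool_rot: [0.002, -0.048, 0.999, -0.001]
contact_force: [1.2, 0.4, 1.8]
gripper_width: 0.443
grasp_force: 61.4
time: 13.65
tool_pos: [0.4883, -0.1863, 0.1842]
tool_rot: [-0.0, -0.048, 0.999, 0.0]
contact_force: [0.6, -0.9, 0.8]
gripper_width: 0.999
grasp_force: 0.0
time: 14.15
tool_pos: [0.4898, -0.1871, 0.2848]
tool_rot: [0.003, -0.048, 0.999, -0.002]
contact_force: [0.3, -0.1, -0.0]
gripper_width: 1.003
grasp_force: 0.0
0 [303.52014752 135.4457852 ]
0.05 [303.73585198 135.95569777]
0.1 [304.0116393  136.46173443]
0.15 [304.34707983 136.962579  ]
0.2 [304.74158152 137.45691706]
[327.10035817 147.36599032]
```

View pics/seated.png

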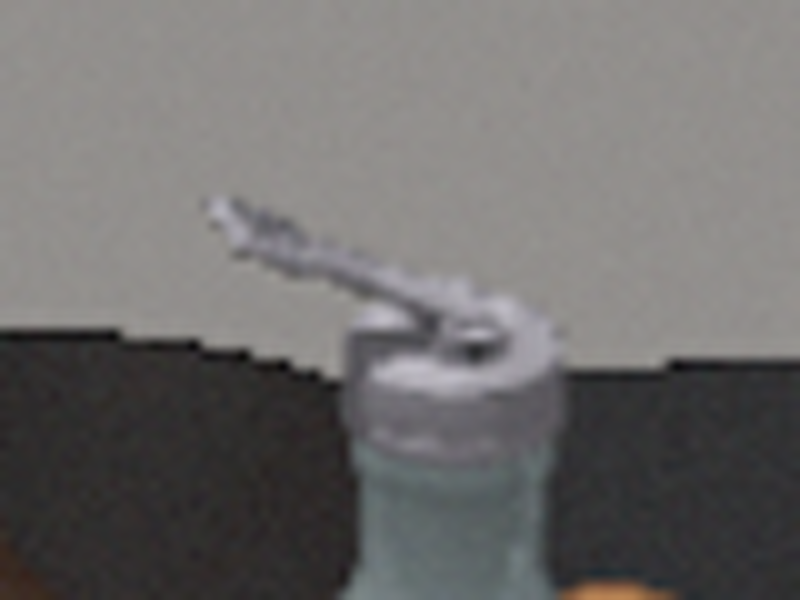

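The cap rests fully on the rim with the lever still up (tip near crop (215,205), cap base on the lip). Now shut the fingers, move over the pad and down to just above it.

```bash
python3 -m inch '[{"dx":-0.02,"dy":0,"dz":0,"rx":0,"ry":0,"rz":0},{"dx":-0.04,"dy":0,"dz":0,"rx":0,"ry":0,"rz":0},{"dx":-0.0525,"dy":0,"dz":0,"rx":0,"ry":0,"rz":0},{"dx":-0.0525,"dy":0,"dz":0,"rx":0,"ry":0,"rz":0},{"dx":-0.0525,"dy":0,"dz":0,"rx":0,"ry":0,"rz":0}]' -1
python3 -m inch '[{"dx":0,"dy":0,"dz":0,"rx":0,"ry":0,"rz":0},{"dx":0,"dy":0,"dz":0,"rx":0,"ry":0,"rz":0},{"dx":0,"dy":0,"dz":0.015,"rx":0,"ry":0,"rz":0},{"dx":0,"dy":0,"dz":0.03,"rx":0,"ry":0,"rz":0},{"dx":0,"dy":0,"dz":0.045,"rx":0,"ry":0,"rz":0}]'
python3 -m inch '[{"dx":0,"dy":0,"dz":0.003,"rx":0,"ry":0,"rz":0},{"dx":0,"dy":0,"dz":0.005,"rx":0,"ry":0,"rz":0},{"dx":0,"dy":0,"dz":0.005,"rx":0,"ry":0,"rz":0}]'
python3 - <<'E'
from h import *
fr=[optics.grab_frame("scene").astype(float) for _ in range(2)]
S=np.mean(fr,0).astype(np.uint8)[:,:,::-1]
u,v=315,130
cv2.imwrite("pics/press.png",cv2.resize(S[v-30:v+30,u-40:u+40],None,fx=10,fy=10,interpolation=cv2.INTER_CUBIC))
E
```

```text
time: 14.75
tool_pos: [0.5296, -0.1821, 0.2794]
tool_rot: [-0.001, -0.048, 0.999, 0.0]
contact_force: [0.8, 0.7, -0.1]
gripper_width: 0.147
grasp_force: 0.0
time: 15.25
tool_pos: [0.5297, -0.1821, 0.2429]
tool_rot: [-0.001, -0.048, 0.999, 0.0]
contact_force: [-1.6, 0.2, 0.1]
gripper_width: -0.002
grasp_force: 0.0
time: 15.55
tool_pos: [0.5301, -0.1822, 0.2405]
tool_rot: [-0.0, -0.048, 0.999, 0.0]
contact_force: [-0.3, 0.1, 0.9]
gripper_width: -0.001
grasp_force: 0.2
```

View pics/press.png

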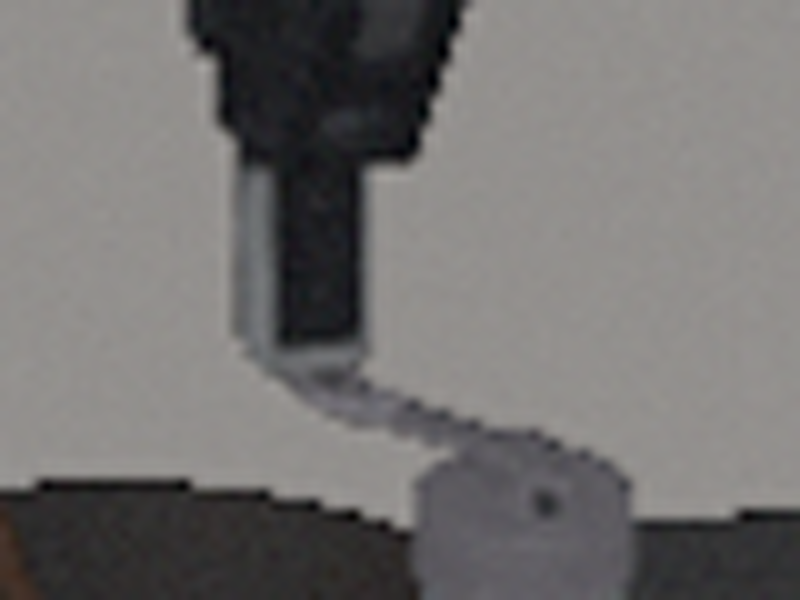

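The closed fingertips (crop (300,350)) touch the pad at the lever's end. Press slowly.

```bash
python3 -m inch '[{"dx":0,"dy":0,"dz":0.001,"rx":0,"ry":0,"rz":0},{"dx":0,"dy":0,"dz":0.002,"rx":0,"ry":0,"rz":0},{"dx":0,"dy":0,"dz":0.003,"rx":0,"ry":0,"rz":0},{"dx":0,"dy":0,"dz":0.004,"rx":0,"ry":0,"rz":0},{"dx":0,"dy":0,"dz":0.005,"rx":0,"ry":0,"rz":0}]'
python3 -m inch '[{"dx":0,"dy":0,"dz":0.001,"rx":0,"ry":0,"rz":0},{"dx":0,"dy":0,"dz":0.002,"rx":0,"ry":0,"rz":0},{"dx":0,"dy":0,"dz":0.003,"rx":0,"ry":0,"rz":0},{"dx":0,"dy":0,"dz":0.004,"rx":0,"ry":0,"rz":0},{"dx":0,"dy":0,"dz":0.005,"rx":0,"ry":0,"rz":0}]'
```

```text
time: 16.15
tool_pos: [0.5314, -0.1826, 0.2381]
tool_rot: [0.002, -0.048, 0.999, -0.001]
contact_force: [3.3, 0.9, 6.0]
gripper_width: 0.001
grasp_force: 3.0
time: 16.65
tool_pos: [0.5325, -0.1828, 0.2356]
tool_rot: [0.004, -0.048, 0.999, -0.001]
contact_force: [5.6, 1.0, 9.2]
gripper_width: -0.002
grasp_force: 4.5
```

```bash
python3 -m inch '[{"dx":0,"dy":0,"dz":0.001,"rx":0,"ry":0,"rz":0},{"dx":0,"dy":0,"dz":0.002,"rx":0,"ry":0,"rz":0},{"dx":0,"dy":0,"dz":0.003,"rx":0,"ry":0,"rz":0},{"dx":0,"dy":0,"dz":0.004,"rx":0,"ry":0,"rz":0}]'
```

```text
time: 17.05
tool_pos: [0.5332, -0.1829, 0.2334]
tool_rot: [0.005, -0.048, 0.999, -0.002]
contact_force: [5.6, 1.4, 10.8]
gripper_width: 0.002
grasp_force: 5.4
```

```bash
python3 -m inch '[{"dx":0,"dy":0,"dz":0.001,"rx":0,"ry":0,"rz":0},{"dx":0,"dy":0,"dz":0.002,"rx":0,"ry":0,"rz":0},{"dx":0,"dy":0,"dz":0.003,"rx":0,"ry":0,"rz":0},{"dx":0,"dy":0,"dz":0.004,"rx":0,"ry":0,"rz":0}]'
```

```text
time: 17.45
tool_pos: [0.5336, -0.183, 0.2307]
tool_rot: [0.005, -0.048, 0.999, -0.002]
contact_force: [7.2, 1.6, 10.4]
gripper_width: 0.002
grasp_force: 5.5
```

```bash
python3 -m inch '[{"dx":0,"dy":0,"dz":0.001,"rx":0,"ry":0,"rz":0},{"dx":0,"dy":0,"dz":0.002,"rx":0,"ry":0,"rz":0},{"dx":0,"dy":0,"dz":0.003,"rx":0,"ry":0,"rz":0},{"dx":0,"dy":0,"dz":0.004,"rx":0,"ry":0,"rz":0}]'
```

```text
time: 17.85
tool_pos: [0.5331, -0.1829, 0.2267]
tool_rot: [0.004, -0.048, 0.999, -0.002]
contact_force: [5.3, 0.9, 8.7]
gripper_width: -0.002
grasp_force: 4.2
```

```bash
python3 -m inch '[{"dx":0,"dy":0,"dz":0.001,"rx":0,"ry":0,"rz":0},{"dx":0,"dy":0,"dz":0.002,"rx":0,"ry":0,"rz":0},{"dx":0,"dy":0,"dz":0.003,"rx":0,"ry":0,"rz":0},{"dx":0,"dy":0,"dz":0.004,"rx":0,"ry":0,"rz":0}]'
python3 -m inch '[{"dx":0,"dy":0,"dz":0.001,"rx":0,"ry":0,"rz":0},{"dx":0,"dy":0,"dz":0.002,"rx":0,"ry":0,"rz":0}]'
```

```text
time: 18.25
tool_pos: [0.5304, -0.1825, 0.2203]
tool_rot: [0.0, -0.048, 0.999, -0.0]
contact_force: [2.0, -0.1, 3.1]
gripper_width: -0.002
grasp_force: 1.6
time: 18.45
tool_pos: [0.5293, -0.1821, 0.2169]
tool_rot: [-0.001, -0.048, 0.999, 0.0]
contact_force: [2.0, 0.1, 1.9]
gripper_width: -0.0
grasp_force: 1.8
```

```bash
python3 -m inch '[{"dx":0,"dy":0,"dz":0.001,"rx":0,"ry":0,"rz":0},{"dx":0,"dy":0,"dz":0.001,"rx":0,"ry":0,"rz":0}]'
python3 -m inch '[{"dx":0,"dy":0,"dz":0.001,"rx":0,"ry":0,"rz":0},{"dx":0,"dy":0,"dz":0.001,"rx":0,"ry":0,"rz":0}]'
```

```text
time: 18.65
tool_pos: [0.5295, -0.1822, 0.2169]
tool_rot: [-0.001, -0.048, 0.999, 0.0]
contact_force: [-0.7, 0.5, 2.0]
gripper_width: 0.001
grasp_force: 1.3
time: 18.85
tool_pos: [0.5298, -0.1823, 0.2167]
tool_rot: [-0.0, -0.048, 0.999, 0.0]
contact_force: [-1.8, 0.6, 4.4]
gripper_width: 0.0
grasp_force: 2.1
```

```bash
python3 -m inch '[{"dx":0,"dy":0,"dz":0.001,"rx":0,"ry":0,"rz":0},{"dx":0,"dy":0,"dz":0.002,"rx":0,"ry":0,"rz":0},{"dx":0,"dy":0,"dz":0.002,"rx":0,"ry":0,"rz":0}]'
python3 -m inch '[{"dx":0,"dy":0,"dz":0.001,"rx":0,"ry":0,"rz":0},{"dx":0,"dy":0,"dz":0.001,"rx":0,"ry":0,"rz":0}]'
```

```text
time: 19.15
tool_pos: [0.5306, -0.1824, 0.2165]
tool_rot: [0.001, -0.048, 0.999, -0.0]
contact_force: [-2.2, 0.7, 8.7]
gripper_width: -0.002
grasp_force: 3.9
time: 19.35
tool_pos: [0.5309, -0.1825, 0.2163]
tool_rot: [0.001, -0.048, 0.999, -0.001]
contact_force: [-2.3, 1.9, 9.7]
gripper_width: 0.002
grasp_force: 4.7
```

The lever is on its hard stop: z holds near 0.2165 while the force rises to 10 N. Back off straight up, move clear and check.

```bash
python3 -m inch '[{"dx":0,"dy":0,"dz":-0.01,"rx":0,"ry":0,"rz":0},{"dx":0,"dy":0,"dz":-0.04,"rx":0,"ry":0,"rz":0},{"dx":0,"dy":0,"dz":-0.09,"rx":0,"ry":0,"rz":0},{"dx":0,"dy":0,"dz":-0.12,"rx":0,"ry":0,"rz":0},{"dx":0,"dy":0,"dz":-0.12,"rx":0,"ry":0,"rz":0}]'
python3 -m inch '[{"dx":0.06,"dy":0,"dz":0,"rx":0,"ry":0,"rz":0},{"dx":0.12,"dy":0,"dz":0,"rx":0,"ry":0,"rz":0},{"dx":0.15,"dy":0,"dz":0,"rx":0,"ry":0,"rz":0},{"dx":0.15,"dy":0,"dz":0,"rx":0,"ry":0,"rz":0}]'
python3 - <<'E'
from h import *
fr=[optics.grab_frame("scene").astype(float) for _ in range(4)]
S=np.mean(fr,0).astype(np.uint8)[:,:,::-1]; T=optics.grab_frame("top")[:,:,::-1]
f=lambda I,u,v:cv2.resize(I[v-48:v+48,u-32:u+32],None,fx=6,fy=6,interpolation=cv2.INTER_CUBIC)
cv2.imwrite("pics/shut.png",np.hstack([f(S,322,170),f(T,430,262)]))
for h,r in((.057,.042),(.076,.037)): print(proj("scene",[.4896+r,-.183,.16+h]))
E
```

```text
time: 19.85
tool_pos: [0.5317, -0.183, 0.3146]
tool_rot: [0.003, -0.048, 0.999, -0.002]
contact_force: [1.0, 0.4, 0.5]
gripper_width: 0.002
grasp_force: 0.0
time: 20.25
tool_pos: [0.4084, -0.1938, 0.3082]
tool_rot: [-0.001, -0.047, 0.999, 0.0]
contact_force: [0.3, 0.2, -0.4]
gripper_width: 0.001
grasp_force: 0.0
[303.90912974 146.44227874]
[306.67085853 136.22763719]
```

View pics/shut.png

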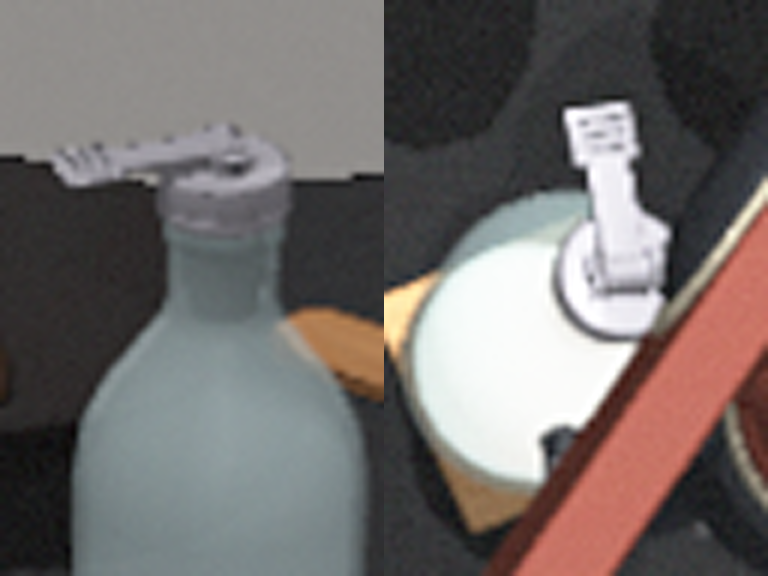

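The picture shows the cap on the rim and the lever flat: the pad is at scene ≈(303,148), against a predicted (304,146) when shut and (307,136) when raised. The carafe is still on its coaster and the arm is clear.

```bash
python3 -c "
from plant import ticket
print(ticket.job_done())"
```

```text
the job is handed in; nothing more can be done
None
```

The carafe is closed: the stopper is fully seated, its lever is snapped flat, the robot is clear, and the job is handed in at about 20 s with no verdict returned.

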